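# Roll the flexing bar onto the bend line

## Task

Set up the flexing board for bending soles: with the fingertips on top of the thick wooden bar, push the top sideways so that the bar rolls (not skids) across the board, and leave it resting along the white line, the line under its middle and showing at both ends. Do not grip or lift it, and leave the thin bar and everything else on the bench where it is.

Things in the scene. Friction and masses are not known exactly. Their poses are not given: they have to be found in the camera images.
- thick_bar: The bar to roll: plain beech cylinder, diameter 50 mm, length 140 mm, 0.13-0.27 kg, on the board 65-105 mm to either side of the line, up to 0.08 rad askew; its heading stays as it rolls. Origin at its middle on its axis, 25 mm above the board's top; x along the bar; y, z turn as it rolls (z up at start). Left alone it stays put. Pressed on top by 2-4 N, it goes half as far as the fingertip.
- thin_bar: A similar beech cylinder, 30 mm in diameter and 140 mm long, lying on the board on the other side of the line. Not to be moved. Origin at its middle, on its axis, 15 mm above the board's top; x runs along it.
- board: The flexing board: a fixed flat grey board 320 mm (x) by 360 mm (y) and 12 mm thick, with a straight white line 6 mm wide painted flush across its middle along its whole 320 mm. Origin at the centre of the underside; x runs along the line, y across it (the way the bar has to roll), z up.
- line (a point): The middle of the white line, on the board's top face (12 mm above the bench); x runs along the line, y across it.
- spool: A thread spool 32 mm in diameter and 40 mm high, standing on the board near the line's far end (about 0.13 m along x from the board's centre, 15 to 65 mm to one side). Origin at the centre of its underside. Not to be moved.
- polish_jar: A jar 48 mm in diameter and 42 mm high, standing on the bench beside the board. Origin at the centre of its underside. Not to be moved.
- cement_can: A metal can 68 mm in diameter and 130 mm high, on the bench left of the board. Origin at the centre of its underside. Not to be moved.
- glue_tub: A tub 90 mm in diameter and 75 mm high, on the bench right of the board. Origin at the centre of its underside. Not to be moved.
- heel_block: A wooden block 60 x 55 x 40 mm, on the bench right of the board. Origin at the centre of its underside. Not to be moved.
- nail_box: A cardboard box 80 x 60 x 45 mm, on the bench left of the board. Origin at the centre of its underside. Not to be moved.
- brush: A brush with its handle lying on the bench beyond the board. Origin near its middle. Not to be moved.
Mind the look-alikes: they are no part of the job. Leave any orange or yellow look-alike of the thick_bar alone.

How it is judged:
By the outcome, as a careful person would: the job done as asked, in the order asked, and still so for the second after the job is handed in, with the robot touching nothing.
It also fails if it takes over 48 s, if anything falls off the work surface, if the arm or the gripper's body presses on something with over 40 N, if the wrist force passes 120 N, or if a joint passes its speed limit or range.

## Robot

A 6-joint arm with a two-finger parallel gripper is mounted at the origin on the work surface. World frame = base frame: x ahead of the robot, y to its left, z up, the work surface at z = 0. Lengths are in m, angles in degrees, forces in N, time in s.
With the tool pointing down it reaches from about 0.35 to 0.975 m from the base axis. Payload 17.4 kg.
Tool frame: the origin (TCP) lies between the finger pads, 19 mm behind the fingertips; this is the grasp point; z points along the fingers, y is the line along which they close (so a half turn about z gives the same grasp; the last joint's range is limited). The gripper opens to 85 mm and grips with 20 to 120 N. Pads are 22 mm wide; open, the fingers measure 114 mm over their backs; the gripper's body (76 mm by 85 mm) begins 54 mm behind the grasp point. The pads swing forward as they close: fully open they stand 13 mm farther back than shut.
Start: joints at [-76.077, 6.646, 82.598, -0, 90.757, -2.166], TCP at [0.187, -0.649, 0.25] pointing down, gripper open.
Joint ranges: [-162.19, 162.19], [-47.58, 125.68], [4.15, 143.07], [-65.23, 245.23], [0.69, 171.88], [-170.13, 170.13]. Speed limits (degrees/s): [108.29, 108.29, 127.2, 180, 180, 180].

## Interface

Orientations are given as a 3x3 rotation matrix whose columns are the frame's x, y, z axes.
In Python, from plant import robot gives the robot as it stands.
- The arm moves only by the tool play_rows, never from a script. Its argument "targets" is text: rows parted by semicolons, each of 5 numbers parted by spaces: the shift along the tool's x, y, z in mm, then the turn about the tool's z in degrees, then the opening, from 0 (shut) to 1 (fully open). In form: x y z spin claw; .... A call has 1 to 10 rows; each row is the pose to reach, as a shift and turn from the pose commanded when the call began, along the tool's axes at that moment; what a row does not reach only later rows make up. A row lasts 1/12 s, in which the tool goes at most 41.7 mm and 7.16 degrees, less where a joint would pass 70% of its speed; a pose out of reach is approached as far as the arm can. A call with a gripper value outside its range is refused whole. The fingers move at their own pace and stop on an object; "grip_force" is the grip in N (left out, the last holds). Time passes only in rows, so rows that repeat a pose let the fingers close. It gives the time, the measured TCP pose, the force, the opening and the grip force at its end, in the units of the state.
- robot.state(): the state, without advancing time (a new reading comes with each control period).
- robot.snapshot(name): name is "scene" or "top" or "wrist"; returns (picture, depth): 480x640x3 uint8, red, green, blue; 480x640 float32, m along the optical axis (not along the pixel's ray), 0 where there is no reading.
- robot.camera_model(name): a dict with "fx", "fy", "cx", "cy" (pixels), "world_from_camera" (4x4, takes a point from camera to world coordinates); the wrist camera has in their place "tool_from_camera" (4x4, takes a point from camera to tool coordinates, whose origin is the TCP and whose axes are the flange's). Camera axes: x right, y up, looking along -z (the intrinsics and any distortion apply to the point x, -y, -z); pixel columns grow to the right and rows downward; lengths in m; the calibration is good to about 2 mm. The wrist camera is an equidistant fisheye: a pixel r from the principal point sees the ray r / f radians off the axis. A picture is of the moment at which its call begins: read the wrist's pose just before it. camera_model takes no time and is no camera call.
- robot.job_done(): hands the job in; it is judged then, once.
Trained networks look in the newest picture that a camera, given by its name, has taken for a name from the list of things; names that differ only in an ending like _2 or _b are one class to them, and where a whole thing is asked for, a point or a joint stands for the part that bears it (a point fixed in the world has none). Each returns a list of dicts, best first, with "score" (0 to 1); they miss things now and then, are a little off and sometimes report something else, mostly with a low value. They report only what shows in the picture. A call takes as long as a camera call. They do not tell look-alikes from the thing itself.
- robot.regions_of(camera, target): "pixels" (480x640 bool, what is visible of it) and "box" ([left, top, right, bottom] in pixels, round what is visible of it).
- robot.tip_of(camera, target): "location" ([column, row] in pixels: a listed point, or the origin of a listed thing).
The state is a dict: "time": time; "qpos": joint angles; "dq": joint speeds; "joint_torque": joint torques, N m; "ee_pos": TCP position; "ee_rot": TCP orientation; "wrist_force": force on the tool from outside, world axes, zero at the start; "torque": the same for the moment, N m; "grip_width": opening from 0.0 (shut) to 1.0 (fully open); "grip_force": force on a finger pad.
Only numpy, scipy, OpenCV 4.12 (cv2) and the standard library are available. Lean on these libraries where they do the work, as an engineer would, in place of code of your own. Each camera call takes 0.05 s, during which the arm holds its last target. There are 200 camera calls.

## Working session

There is one attempt and no reset: what is moved stays moved. The work goes in short steps, Python scripts to look and compute and a tool call to move; the robot and the scene stay as the last step left them, time stands still between calls to the robot, and variables do not carry over. Pictures are saved under pics/ and viewed, at most 10 in all, crops included, and the job is handed in when it is done.

Besides the shell and the picture viewer there is one more tool, called after ">>>" as name(argument=value, ...) on one line, values as JSON. play_rows: Moves the arm, as the interface text tells. Its arguments: {"type":"object","properties":{"targets":{"type":"string"},"grip_force":{"type":"number"}},"required":["targets"]}

```bash
mkdir -p pics; ls
cat > h.py <<'E'
import numpy as np, cv2
from plant import robot
def w(cam,dep,px):
    m=robot.camera_model(cam); px=np.atleast_2d(px).astype(float)
    d=np.array([dep[int(round(r)),int(round(c))] for c,r in px])
    return unp(m,px,d)
def unp(m,px,d):
    p=np.c_[(px[:,0]-m['cx'])/m['fx']*d, -(px[:,1]-m['cy'])/m['fy']*d, -d, np.ones(len(d))]
    return (p@np.array(m['world_from_camera']).T)[:,:3]
E
python3 - <<'E'
from h import *
for c in ['scene','top']:
    im,d=robot.snapshot(c); cv2.imwrite(f'pics/{c}0.png',im[...,::-1]); np.save(f'{c}0.npy',d)
    print(robot.camera_model(c))
for t in ['thick_bar','thin_bar','line','board','spool']:
    for r in robot.tip_of('top',t)[:3]: print(t,r)
print(robot.state())
E
```

```text
pics
{'fx': 509.1085161254014, 'fy': 509.1085161254014, 'cx': 324.1157183453209, 'cy': 240.7276317173084, 'world_from_camera': array([[ 0.86160233, -0.31870474,  0.39505534,  0.92105653],
       [ 0.50725616,  0.56860369, -0.64759636, -0.70918799],
       [-0.0182379 ,  0.75836478,  0.6515752 ,  0.76671516],
       [ 0.        ,  0.        ,  0.        ,  1.        ]])}
{'fx': 443.7267195747672, 'fy': 443.7267195747672, 'cx': 322.0195242900891, 'cy': 243.39542335551585, 'world_from_camera': array([[-0.00772046,  0.98956638, -0.14387065,  0.29228713],
       [-0.99988418, -0.00952654, -0.01186883, -0.02847401],
       [-0.01311558,  0.14376236,  0.98952532,  1.35081912],
       [ 0.        ,  0.        ,  0.        ,  1.        ]])}
thick_bar {'location': [415.6, 343.4], 'score': 0.6}
thick_bar {'location': [227.6, 317.7], 'score': 0.56}
thin_bar {'location': [295.4, 220.3], 'score': 0.87}
line {'location': [324.7, 220.3], 'score': 0.78}
board {'location': [319.1, 226.8], 'score': 0.74}
spool {'location': [325.9, 181.4], 'score': 0.68}
spool {'location': [294.1, 221.9], 'score': 0.47}
{'time': 0.35, 'qpos': array([-7.60770003e+01,  6.65215792e+00,  8.26046522e+01,  8.46543019e-04,
        9.07550142e+01, -2.16663024e+00]), 'dq': array([-0.04629278, -0.0239809 , -0.07804566,  0.05316748,  0.08660322,
       -0.03015125]), 'joint_torque': array([-6.50848451e-04, -7.30811691e+01, -6.31837749e+01, -7.09151163e-05,
        2.03915966e-03, -7.85942916e-05]), 'ee_pos': array([ 0.18705133, -0.64854646,  0.24985778]), 'ee_rot': array([[ 9.60829277e-01,  2.77140938e-01, -3.53175443e-05],
       [ 2.77140939e-01, -9.60829256e-01,  2.03865286e-04],
       [ 2.25652868e-05, -2.05667673e-04, -9.99999979e-01]]), 'wrist_force': array([ 0.18484098, -0.40577376,  0.52833249]), 'torque': array([-0.01255291,  0.01946131, -0.02463144]), 'grip_force': 0.0, 'grip_width': 1.0013000029579355}
```

View pics/top0.png

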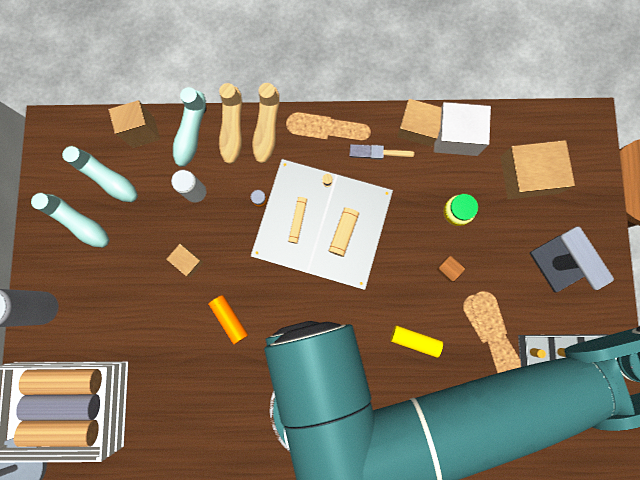

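View pics/scene0.png

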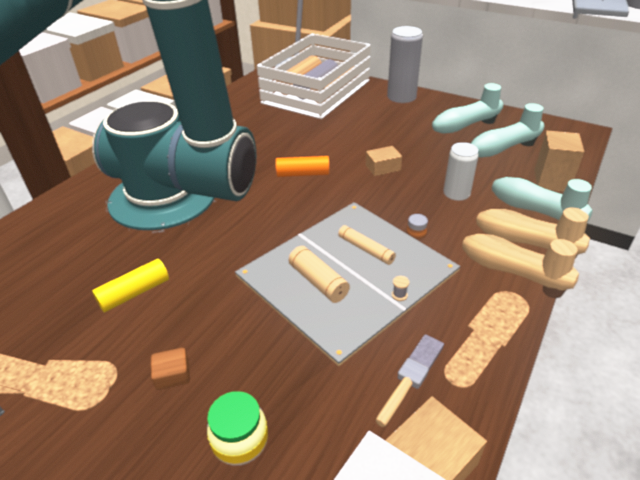

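The top view shows the board centred at (322,225), with the white line from (333,175) to (312,272). Candidates for thick_bar:
- Plain beech, thick, on the board: (344,232)
- Plain beech, thin: (298,220), which is the thin_bar
- Yellow look-alike: (417,341)
- Orange look-alike: (227,320)
- Rollers in the crate: (58,382) and (58,433)

I choose (344,232): it is plain beech, it is the thicker of the two, and it lies on the board. I'll check it with a crop and measure.

```bash
cat > meas.py <<'E'
from h import *
import sys
def cloud(c,im,d):
    m=robot.camera_model(c); v,u=np.mgrid[0:480,0:640]
    return unp(m,np.c_[u.ravel(),v.ravel()].astype(float),d.ravel().astype(float)).reshape(480,640,3)
def measure(c,im,d,verbose=True):
    P=cloud(c,im,d); hsv=cv2.cvtColor(im,cv2.COLOR_RGB2HSV).astype(int)
    box=(P[...,0]>.30)&(P[...,0]<.75)&(P[...,1]>-.27)&(P[...,1]<.2)&(d>0)
    grey=box&(hsv[...,1]<40)&(hsv[...,2]>110)&(abs(P[...,2]-.012)<.012)
    n,l,s,_=cv2.connectedComponentsWithStats(grey.astype(np.uint8)); k=1+np.argmax(s[1:,4]); b=l==k
    hull=cv2.convexHull(np.argwhere(b)[:,::-1].astype(np.int32)); msk=cv2.fillConvexPoly(np.zeros((480,640),np.uint8),hull,1)>0
    r=cv2.minAreaRect((P[b][:,:2]*1000).astype(np.float32)); print(c,'board rect',r,'z',np.median(P[b][:,2]))
    med=np.median(hsv[...,2][b]); wl=b&(hsv[...,2]>med+12)
    x,y=P[wl][:,0],P[wl][:,1]
    f=cv2.fitLine(np.c_[x,y].astype(np.float32),cv2.DIST_HUBER,0,1e-4,1e-4).ravel(); print('line',wl.sum(),med,f, 'ang',np.degrees(np.arctan2(f[1],f[0])))
    wood=msk&(hsv[...,1]>50)&(hsv[...,0]<30)
    n,l,s,ce=cv2.connectedComponentsWithStats(wood.astype(np.uint8))
    for i in range(1,n):
        if s[i,4]<60: continue
        q=P[l==i]; rr=cv2.minAreaRect((q[:,:2]*1000).astype(np.float32)); print('wood',ce[i].round(1),s[i,4],'rect',np.round(np.r_[rr[0],rr[1],rr[2]],1),'zmax',np.percentile(q[:,2],98).round(4))
    return P,msk
if __name__=='__main__':
    for c in ['top','scene']:
        im=cv2.imread(f'pics/{c}0.png')[...,::-1].copy(); measure(c,im,np.load(f'{c}0.npy'))
        if c=='top': cv2.imwrite('pics/crop0.png',cv2.resize(im[150:300,240:400,::-1],(640,600),interpolation=cv2.INTER_CUBIC))
E
python3 meas.py
```

```text
top board rect ((552.7875366210938, -11.759567260742188), (365.27978515625, 321.3650207519531), 73.18910217285156) z 0.012157136202747498
line 227 239.0 [0.36823383 0.9297332  0.42388415 0.02977886] ang 68.393265
wood [327.  179.7] 104 rect [679.2 -29.2  30.1  30.3   6. ] zmax 0.0578
wood [297.3 219.5] 440 rect [454.9  43.3 346.4  79.8  10.8] zmax 0.0467
wood [343.4 231.5] 774 rect [443.8 -51.1  53.1 301.7  71.5] zmax 0.0657
scene board rect ((548.7167358398438, -10.085556030273438), (363.8193054199219, 332.318359375), 72.9830322265625) z 0.01128287081689483
line 667 198.0 [ 0.9523665  -0.3049559   0.55004054 -0.0120897 ] ang -17.75551
wood [366.6 244.3] 825 rect [ 745.3 -270.9  122.8  936.5   29.3] zmax 0.0431
wood [318.7 273.6] 1625 rect [ 708.9 -330.3  115.   860.8   36.9] zmax 0.0628
wood [400.6 282. ] 173 rect [674.8 -17.3  29.4  62.3  23.8] zmax 0.054
wood [399.2 296.8] 75 rect [682.3 -36.2  31.   20.7  13.3] zmax 0.0229
```

View pics/crop0.png

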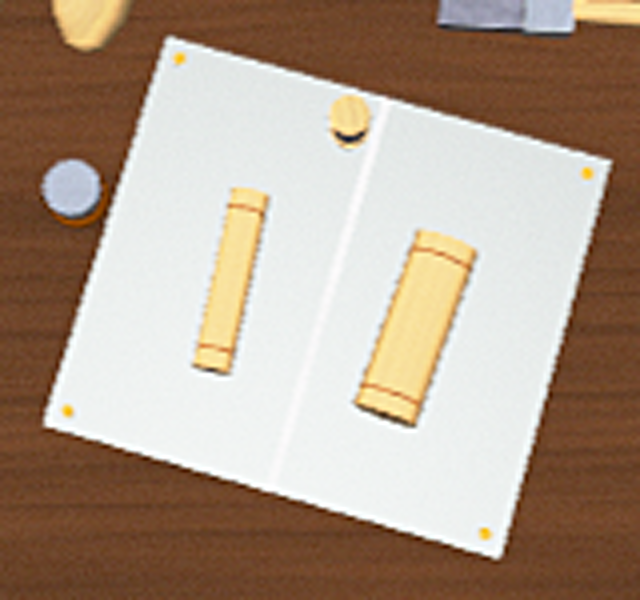

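The crop confirms the plain thick beech bar at (344,232), right of the line. The thin bar at (298,220) and the spool at (327,179) are on the other side. Next I fit the cylinders properly.

```bash
cat > fit.py <<'E'
from meas import *
from scipy.optimize import least_squares
def fit(c,im,d,tag=''):
    P=cloud(c,im,d); hsv=cv2.cvtColor(im,cv2.COLOR_RGB2HSV).astype(int); x,y,z=P[...,0],P[...,1],P[...,2]
    g=(d>0)&(hsv[...,1]<40)&(abs(z-.012)<.006)&(hsv[...,2]>100)&(x>.33)&(x<.77)&(y>-.25)&(y<.22)
    n,l,s,_=cv2.connectedComponentsWithStats(g.astype(np.uint8)); g=l==1+np.argmax(s[1:,4])
    (cx,cy),wh,a=cv2.minAreaRect((P[g][:,:2]*1000).astype(np.float32))
    box=cv2.boxPoints(((cx,cy),wh,a))/1000; zb=np.median(z[g])
    # line: local brightness above mean, restricted to 15 mm of the board's mid line
    th=np.radians(a-90); u=np.array([np.cos(th),np.sin(th)])
    if abs(u[0])<.7: u=np.array([-u[1],u[0]])
    u*=np.sign(u[0]); nrm=np.array([-u[1],u[0]]); c0=np.array([cx,cy])/1000
    off=(P[...,:2]-c0)@nrm; al=(P[...,:2]-c0)@u
    V=im.astype(float).mean(2); ms=g&(abs(off)<.018)&(abs(al)<.15)
    pts=[]
    for t in np.arange(-.15,.15,.01):
        q=ms&(abs(al-t)<.006)
        if q.sum()<8: continue
        wgt=np.clip(V[q]-np.median(V[q])-2,0,None)
        if wgt.sum()>8: pts.append([(al[q]*wgt).sum()/wgt.sum(),(off[q]*wgt).sum()/wgt.sum()])
    pts=np.array(pts); k=np.polyfit(pts[:,0],pts[:,1],1); r=pts[:,1]-np.polyval(k,pts[:,0]); ok=abs(r)<2*r.std()+1e-4; k=np.polyfit(pts[ok,0],pts[ok,1],1)
    lc=c0+k[1]*nrm; la=th=np.arctan2(u[1],u[0])+np.arctan(k[0]); u=np.array([np.cos(la),np.sin(la)]); nrm=np.array([-u[1],u[0]])
    print(tag,c,'zb',zb.round(4),'board c',c0.round(4),'wh',np.round(wh,1),'line at',lc.round(4),'ang',np.degrees(la).round(2),'res mm',(r[ok].std()*1e3).round(2),len(pts))
    out=dict(lc=lc,u=u,n=nrm)
    for nm,R in (('thick',.025),('thin',.015)):
        q=(d>0)&(hsv[...,1]>45)&(hsv[...,0]<30)&(z>zb+R*.8)&(z<zb+2*R+.01)
        A=(P[...,:2]-lc)@u; O=(P[...,:2]-lc)@nrm
        q&=(abs(A)<.11)&(abs(O)<.16)
        n,l,s,_=cv2.connectedComponentsWithStats(q.astype(np.uint8))
        best=None
        for i in range(1,n):
            if s[i,4]<100: continue
            h=np.percentile(z[l==i],95)-zb-2*R
            if abs(h)<.008 and (best is None or abs(h)<best[0]): best=(abs(h),i)
        if best is None: print(nm,'none'); continue
        m=l==best[1]; a,o,h=A[m],O[m],z[m]-zb
        f=lambda p:np.hypot((o-p[0]-p[1]*(a-a.mean()))*np.cos(np.arctan(p[1])),h-R-p[2])-R
        s=least_squares(f,[np.mean(o),0,0],loss='soft_l1',f_scale=.001); p=s.x
        mid=(np.percentile(a,.5)+np.percentile(a,99.5))/2; om=p[0]+p[1]*(mid-a.mean())
        print(' ',nm,'along',mid.round(4),'off',om.round(4),'slope',p[1].round(4),'len',(np.ptp(a)).round(4),'dz',p[2].round(4),'rms mm',(np.sqrt(np.mean(s.fun**2))*1e3).round(2),'world',(lc+mid*u+om*nrm).round(4))
    return out
if __name__=='__main__':
    tag=sys.argv[1]
    for c in ['top','scene']:
        if tag!='0':
            im,d=robot.snapshot(c); cv2.imwrite(f'pics/{c}{tag}.png',im[...,::-1]); np.save(f'{c}{tag}.npy',d)
        im=cv2.imread(f'pics/{c}{tag}.png')[...,::-1].copy(); fit(c,im,np.load(f'{c}{tag}.npy'),tag)
E
python3 fit.py 0
```

```text
0 top zb 0.0122 board c [ 0.5525 -0.0124] wh [363.7 321.4] line at [ 0.5524 -0.0125] ang -16.86 res mm 0.32 30
  thick along -0.0149 off -0.0734 slope -0.0647 len 0.1432 dz 0.0001 rms mm 2.62 world [ 0.5169 -0.0785]
  thin along -0.0172 off 0.071 slope 0.0765 len 0.1403 dz 0.0001 rms mm 2.24 world [0.5566 0.0604]
0 scene zb 0.0113 board c [ 0.5527 -0.0111] wh [363.8 324.1] line at [ 0.5522 -0.0125] ang -16.95 res mm 0.23 30
  thick along -0.0123 off -0.071 slope -0.063 len 0.1457 dz -0.0002 rms mm 3.76 world [ 0.5197 -0.0768]
  thin along -0.014 off 0.0739 slope 0.0765 len 0.1424 dz -0.0002 rms mm 2.11 world [0.5604 0.0623]
```

Both cameras agree. The bar's middle is near (0.518, -0.078), 72 mm from the line and 3.7° askew, so its roll direction is (0.352, 0.936). The plan is short strokes with the fingers shut, keeping the tip flat on the bar's top, with tool x along the roll direction.

>>> play_rows(targets="12 -11 0 -2.7 0; 36 -34 0 -5.4 0; 60 -57 0 -8 0; 84 -80 0 -11 0; 108 -103 0 -14 0; 132 -126 0 -17 0; 156 -149 0 -20 0; 180 -172 0 -23 0; 204 -195 0 -26 0; 228 -218 0 -29 0")

```text
time: 1.18
ee_pos: [0.3461, -0.3744, 0.2501]
ee_rot: [[0.704, 0.71, 0.0], [0.71, -0.704, -0.0], [-0.0, 0.0, -1.0]]
wrist_force: [-0.2, 0.5, 0.3]
grip_width: 0.002
grip_force: 0.0
```

```bash
cat > go.py <<'E'
# go.py along-roll(mm) from bar start, z : tool shift and spin to the point bar0 + s*m
from h import *; import sys
s=float(sys.argv[1]); z=float(sys.argv[2])
st=robot.state(); R=st['ee_rot']; b=np.radians(69.4); m=np.array([np.cos(b),np.sin(b),0])
e=np.array([-m[1],m[0],0])
T=np.array([.5183,-.0777,0])+m*s/1000; T[2]=z
print('shift mm',(R.T@(T-st['ee_pos'])*1000).round(1),'spin',-(69.4-np.degrees(np.arctan2(R[1,0],R[0,0]))).round(2),'s now',((st['ee_pos']-[.5183,-.0777,0])@m*1000).round(1),'pos',st['ee_pos'].round(4),'F',st['wrist_force'].round(2),'w',round(st['grip_width'],3),'t',round(st['time'],2))
E
python3 go.py -9 0.12
```

```text
shift mm [323.7 -83.2 130.1] spin -24.18 s now -338.3 pos [ 0.3461 -0.3744  0.2501] F [-0.2   0.51  0.28] w 0.002 t 1.18
```

>>> play_rows(targets="32 -8 0 -2.4 0; 65 -17 0 -4.8 0; 97 -25 0 -7.3 0; 129 -33 0 -9.7 0; 162 -42 0 -12 0; 194 -50 20 -14.5 0; 227 -58 40 -17 0; 259 -67 60 -19 0; 291 -75 80 -22 0; 318 -82 95 -24.2 0")

```text
time: 2.02
ee_pos: [0.5125, -0.0907, 0.1535]
ee_rot: [[0.351, 0.937, -0.001], [0.937, -0.351, 0.0], [0.0, -0.001, -1.0]]
wrist_force: [-0.3, -0.7, -0.6]
grip_width: -0.001
grip_force: 0.0
```

>>> play_rows(targets="0 0 5 0 0; 0 0 15 0 0; 0 0 25 0 0; 0 0 25 0 0; 0 0 25 0 0; 0 0 25 0 0")

```text
time: 2.52
ee_pos: [0.5121, -0.0936, 0.1307]
ee_rot: [[0.355, 0.935, 0.001], [0.935, -0.355, -0.0], [0.0, 0.001, -1.0]]
wrist_force: [-0.6, 0.5, -0.2]
grip_width: -0.0
grip_force: 0.0
```

```bash
python3 go.py -9 0.085
python3 - <<'E'
from h import *
im,d=robot.snapshot('wrist'); cv2.imwrite('pics/w1.png',im[...,::-1])
E
```

```text
shift mm [ 8.1  0.1 45.7] spin -0.19 s now -17.1 pos [ 0.5121 -0.0936  0.1307] F [-0.62  0.46 -0.17] w -0.0 t 2.52
```

View pics/w1.png

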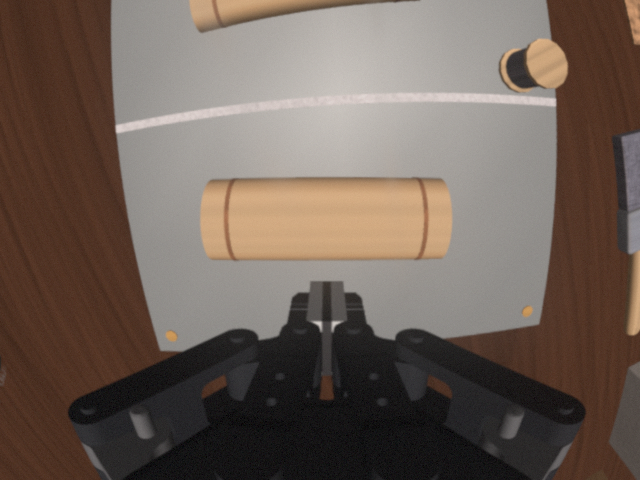

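The wrist view shows the bar square to the tool, with its middle at (326,219). The shut fingertips at (327,285) are in line with that middle, and the line is beyond at (330,100). Descending to contact.

>>> play_rows(targets="2 0 5 0 0; 4 0 15 0 0; 6 0 25 0 0; 8 0 35 0 0; 8 0 41 0 0; 8 0 43 0 0; 8 0 44 0 0; 8 0 45 0 0; 8 0 46 0 0; 8 0 46 0 0")

```text
time: 3.4
ee_pos: [0.5151, -0.0854, 0.0842]
ee_rot: [[0.354, 0.935, 0.0], [0.935, -0.354, -0.0], [0.0, 0.0, -1.0]]
wrist_force: [-0.1, 0.1, -0.6]
grip_width: -0.002
grip_force: 0.0
```

>>> play_rows(targets="0 0 0.5 0 0; 0 0 1 0 0; 0 0 1 0 0; 0 0 1 0 0")

```text
time: 3.73
ee_pos: [0.515, -0.0853, 0.0831]
ee_rot: [[0.354, 0.935, 0.0], [0.935, -0.354, -0.0], [0.0, 0.0, -1.0]]
wrist_force: [0.4, 0.6, 0.6]
grip_width: 0.002
grip_force: 0.0
```

```bash
python3 go.py -9 0.081
```

```text
shift mm [-0.7  0.4  2.1] spin -0.11 s now -8.3 pos [ 0.515  -0.0853  0.0831] F [0.42 0.57 0.63] w 0.002 t 3.73
```

>>> play_rows(targets="0 0 0.5 0 0; 0 0 0.5 0 0; 0 0 0.5 0 0")

```text
time: 3.98
ee_pos: [0.515, -0.0853, 0.0825]
ee_rot: [[0.354, 0.935, -0.0], [0.935, -0.354, 0.0], [-0.0, -0.0, -1.0]]
wrist_force: [0.4, 0.5, 0.1]
grip_width: -0.0
grip_force: 0.0
```

>>> play_rows(targets="0 0 0.5 0 0; 0 0 0.5 0 0; 0 0 0.5 0 0")

```text
time: 4.23
ee_pos: [0.515, -0.0853, 0.082]
ee_rot: [[0.354, 0.935, -0.0], [0.935, -0.354, -0.0], [-0.0, -0.0, -1.0]]
wrist_force: [0.2, -0.3, 0.4]
grip_width: -0.002
grip_force: 0.0
```

>>> play_rows(targets="0 0 0.5 0 0; 0 0 0.5 0 0; 0 0 0.5 0 0")

```text
time: 4.48
ee_pos: [0.515, -0.0854, 0.0815]
ee_rot: [[0.354, 0.935, -0.0], [0.935, -0.354, -0.0], [-0.0, -0.0, -1.0]]
wrist_force: [-0.1, -0.3, -0.1]
grip_width: -0.0
grip_force: 0.0
```

>>> play_rows(targets="0 0 0.5 0 0; 0 0 0.5 0 0; 0 0 0.5 0 0")

```text
time: 4.73
ee_pos: [0.515, -0.0853, 0.081]
ee_rot: [[0.354, 0.935, -0.0], [0.935, -0.354, 0.0], [0.0, -0.0, -1.0]]
wrist_force: [0.0, -0.4, -0.2]
grip_width: 0.001
grip_force: 0.0
```

>>> play_rows(targets="0 0 0.3 0 0; 0 0 0.3 0 0; 0 0 0.3 0 0")

```text
time: 4.98
ee_pos: [0.515, -0.0853, 0.0807]
ee_rot: [[0.354, 0.935, 0.0], [0.935, -0.354, 0.0], [0.0, -0.0, -1.0]]
wrist_force: [0.4, 0.3, -0.4]
grip_width: 0.001
grip_force: 0.0
```

>>> play_rows(targets="0 0 0.3 0 0; 0 0 0.3 0 0; 0 0 0.3 0 0")

```text
time: 5.23
ee_pos: [0.515, -0.0853, 0.0806]
ee_rot: [[0.354, 0.935, 0.0], [0.935, -0.354, -0.0], [0.0, 0.0, -1.0]]
wrist_force: [-0.5, 0.1, 2.8]
grip_width: -0.001
grip_force: 1.3
```

>>> play_rows(targets="0 0 0.3 0 0; 0 0 0.3 0 0; 0 0 0.3 0 0")

```text
time: 5.48
ee_pos: [0.5151, -0.0853, 0.0805]
ee_rot: [[0.354, 0.935, 0.0], [0.935, -0.354, -0.0], [0.0, 0.0, -1.0]]
wrist_force: [-2.1, 0.1, 5.4]
grip_width: 0.005
grip_force: 2.8
```

Contact at TCP z of about 0.0806. I'll ease the force to about 3.5 N and make the first stroke of 32 mm, so the bar should go 16 mm.

>>> play_rows(targets="0 0 -0.2 0 0; 1 0 -0.2 0 0; 3 0 -0.2 0 0; 6 0 -0.2 0 0; 9 0 -0.2 0 0; 12 0 -0.2 0 0; 14 0 -0.2 0 0; 15 0 -0.2 0 0; 16 0 -0.2 0 0; 16 0 -0.2 0 0")

```text
time: 6.32
ee_pos: [0.5208, -0.0701, 0.0806]
ee_rot: [[0.354, 0.935, 0.0], [0.935, -0.354, 0.0], [0.0, 0.0, -1.0]]
wrist_force: [-2.9, 1.0, 7.6]
grip_width: -0.001
grip_force: 3.3
```

>>> play_rows(targets="1 0 0 0 0; 3 0 0 0 0; 6 0 0 0 0; 9 0 0 0 0; 12 0 0 0 0; 14 0 0 0 0; 15 0 0 0 0; 16 0 0 0 0; 16 0 0 0 0; 16 0 0 0 0")

```text
time: 7.15
ee_pos: [0.5264, -0.0552, 0.0806]
ee_rot: [[0.354, 0.935, 0.0], [0.935, -0.354, 0.0], [0.0, 0.0, -1.0]]
wrist_force: [-2.3, 1.5, 5.8]
grip_width: 0.003
grip_force: 3.3
```

```bash
python3 go.py 24 0.0805;python3 fit.py 1
```

```text
shift mm [0.1 0.3 0.1] spin -0.11 s now 23.9 pos [ 0.5264 -0.0552  0.0806] F [-2.3   1.47  5.82] w 0.003 t 7.15
1 top zb 0.0122 board c [ 0.5527 -0.0127] wh [363.2 321.2] line at [ 0.5532 -0.011 ] ang -18.4 res mm 0.0 2
thick none
  thin along -0.0193 off 0.0689 slope 0.1054 len 0.1388 dz 0.0001 rms mm 2.3 world [0.5567 0.0605]
1 scene zb 0.0113 board c [ 0.5523 -0.0107] wh [364.8 324.6] line at [ 0.5519 -0.0121] ang -16.93 res mm 0.38 26
  thick along -0.0106 off -0.0551 slope -0.0649 len 0.1439 dz -0.0002 rms mm 3.98 world [ 0.5256 -0.0618]
  thin along -0.0118 off 0.0738 slope 0.0779 len 0.1422 dz -0.0002 rms mm 2.25 world [0.562  0.0619]
```

Rolling without slip: the tip went 32 mm and the bar 15.9 mm, with its heading unchanged. I'll lift, go back and repeat at slightly less force.

>>> play_rows(targets="0 0 -3 0 0; 0 0 -8 0 0; -6 0 -8 0 0; -12 0 -8 0 0; -16 0 -8 0 0; -16 0 -6 0 0; -16 0 -3 0 0; -16 0 -1 0 0; -16 0 -0.3 0 0; -16 0 -0.3 0 0")

```text
time: 8.08
ee_pos: [0.5206, -0.0702, 0.0805]
ee_rot: [[0.354, 0.935, -0.0], [0.935, -0.354, 0.0], [0.0, -0.0, -1.0]]
wrist_force: [-2.1, 0.6, 2.0]
grip_width: 0.001
grip_force: 1.3
```

>>> play_rows(targets="1 0 0 0 0; 3 0 0 0 0; 6 0 0 0 0; 9 0 0 0 0; 12 0 0 0 0; 14 0 0 0 0; 15 0 0 0 0; 16 0 0 0 0; 16 0 0 0 0; 16 0 0 0 0")

```text
time: 8.92
ee_pos: [0.5263, -0.0553, 0.0806]
ee_rot: [[0.354, 0.935, -0.0], [0.935, -0.354, 0.0], [0.0, -0.0, -1.0]]
wrist_force: [-4.4, 3.0, 5.0]
grip_width: -0.002
grip_force: 2.6
```

>>> play_rows(targets="1 0 0 0 0; 3 0 0 0 0; 6 0 0 0 0; 9 0 0 0 0; 12 0 0 0 0; 14 0 0 0 0; 15 0 0 0 0; 16 0 0 0 0; 16 0 0 0 0; 16 0 0 0 0")

```text
time: 9.75
ee_pos: [0.5319, -0.0405, 0.0806]
ee_rot: [[0.354, 0.935, -0.0], [0.935, -0.354, 0.0], [-0.0, -0.0, -1.0]]
wrist_force: [-3.5, 1.8, 4.3]
grip_width: -0.0
grip_force: 2.5
```

```bash
python3 go.py 40 0.0805;python3 fit.py 2 | tail -3
```

```text
shift mm [0.4 0.4 0.1] spin -0.11 s now 39.6 pos [ 0.5319 -0.0405  0.0806] F [-3.47  1.83  4.34] w -0.0 t 9.75
2 scene zb 0.0113 board c [ 0.5522 -0.0114] wh [363.8 324.7] line at [ 0.5522 -0.0115] ang -16.99 res mm 2.36 17
  thick along -0.0095 off -0.0399 slope -0.0627 len 0.1448 dz -0.0002 rms mm 3.95 world [ 0.5315 -0.0469]
  thin along 0.0059 off 0.0745 slope 0.0788 len 0.1037 dz -0.0003 rms mm 2.35 world [0.5796 0.058 ]
```

>>> play_rows(targets="0 0 -3 0 0; 0 0 -8 0 0; -6 0 -8 0 0; -12 0 -8 0 0; -16 0 -8 0 0; -16 0 -6 0 0; -16 0 -3 0 0; -16 0 -1 0 0; -16 0 0 0 0; -16 0 0 0 0")

```text
time: 10.68
ee_pos: [0.5263, -0.0553, 0.0805]
ee_rot: [[0.354, 0.935, -0.0], [0.935, -0.354, 0.0], [0.0, -0.0, -1.0]]
wrist_force: [-1.0, 0.1, 1.8]
grip_width: -0.002
grip_force: 1.2
```

>>> play_rows(targets="1 0 0 0 0; 3 0 0 0 0; 6 -0.1 0 0 0; 9 -0.1 0 0 0; 12 -0.2 0 0 0; 14 -0.2 0 0 0; 15 -0.3 0 0 0; 16 -0.3 0 0 0; 16 -0.3 0 0 0; 16 -0.3 0 0 0")

```text
time: 11.52
ee_pos: [0.5318, -0.0404, 0.0807]
ee_rot: [[0.354, 0.935, 0.0], [0.935, -0.354, -0.0], [0.0, 0.0, -1.0]]
wrist_force: [-0.3, 0.7, 3.1]
grip_width: -0.002
grip_force: 1.6
```

>>> play_rows(targets="1 0 0 0 0; 3 0 0 0 0; 6 -0.1 0 0 0; 9 -0.1 0 0 0; 12 -0.2 0 0 0; 14 -0.2 0 0 0; 15 -0.3 0 0 0; 16 -0.3 0 0 0; 16 -0.3 0 0 0; 16 -0.3 0 0 0")

```text
time: 12.35
ee_pos: [0.5371, -0.0253, 0.0807]
ee_rot: [[0.354, 0.935, 0.0], [0.935, -0.354, -0.0], [-0.0, 0.0, -1.0]]
wrist_force: [2.9, -0.9, 3.1]
grip_width: 0.004
grip_force: 1.5
```

>>> play_rows(targets="0 0 -3 0 0; 0 0 -8 0 0; -6 0 -8 0 0; -12 0 -8 0 0; -16 0 -8 0 0; -16 0 -6 0 0; -16 0 -3 0 0; -16 0 -1 0 0; -16 0 0 0 0; -16 0 0 0 0")

```text
time: 13.18
ee_pos: [0.5314, -0.0401, 0.0805]
ee_rot: [[0.353, 0.935, -0.0], [0.935, -0.353, 0.0], [-0.0, -0.0, -1.0]]
wrist_force: [-1.8, 0.1, 2.8]
grip_width: -0.001
grip_force: 1.2
```

```bash
python3 go.py 56 0.0805;python3 fit.py 3 | tail -3
```

```text
shift mm [16.2  1.   0. ] spin -0.1 s now 39.8 pos [ 0.5314 -0.0401  0.0805] F [-1.84  0.1   2.75] w -0.001 t 13.18
3 scene zb 0.0113 board c [ 0.5523 -0.0117] wh [364. 324.] line at [ 0.5521 -0.0124] ang -16.89 res mm 0.51 14
  thick along -0.009 off -0.0229 slope -0.0672 len 0.1442 dz -0.0003 rms mm 4.25 world [ 0.5368 -0.0318]
  thin along 0.0055 off 0.0755 slope 0.0742 len 0.103 dz -0.0003 rms mm 2.32 world [0.5793 0.0582]fit.py:21: RankWarning: Polyfit may be poorly conditioned
  pts=np.array(pts); k=np.polyfit(pts[:,0],pts[:,1],1); r=pts[:,1]-np.polyval(k,pts[:,0]); ok=abs(r)<2*r.std()+1e-4; k=np.polyfit(pts[ok,0],pts[ok,1],1)
fit.py:21: RankWarning: Polyfit may be poorly conditioned
  pts=np.array(pts); k=np.polyfit(pts[:,0],pts[:,1],1); r=pts[:,1]-np.polyval(k,pts[:,0]); ok=abs(r)<2*r.std()+1e-4; k=np.polyfit(pts[ok,0],pts[ok,1],1)
```

One more 16 mm stroke, then lift and back off for a clean measurement.

>>> play_rows(targets="1 0 0 0 0; 3 0 0 0 0; 6 0 0 0 0; 9 0 0 0 0; 12 -0.1 0 0 0; 14 -0.1 0 0 0; 15 -0.1 0 0 0; 16 -0.1 0 0 0; 16 -0.1 0 0 0; 16 -0.1 0 0 0")

```text
time: 14.12
ee_pos: [0.537, -0.0252, 0.0806]
ee_rot: [[0.354, 0.935, 0.0], [0.935, -0.354, 0.0], [0.0, -0.0, -1.0]]
wrist_force: [-2.2, 0.5, 4.9]
grip_width: -0.005
grip_force: 2.2
```

>>> play_rows(targets="1 0 0 0 0; 3 0 0 0 0; 6 0 0 0 0; 9 0 0 0 0; 12 -0.1 0 0 0; 14 -0.1 0 0 0; 15 -0.1 0 0 0; 16 -0.1 0 0 0; 16 -0.1 0 0 0; 16 -0.1 0 0 0")

```text
time: 14.95
ee_pos: [0.5426, -0.0102, 0.0806]
ee_rot: [[0.354, 0.935, 0.0], [0.935, -0.354, -0.0], [0.0, 0.0, -1.0]]
wrist_force: [-1.5, 0.4, 5.2]
grip_width: -0.001
grip_force: 2.3
```

>>> play_rows(targets="0 0 -3 0 0; 0 0 -12 0 0; -10 0 -30 0 0; -35 0 -50 0 0; -60 0 -70 0 0; -90 0 -80 0 0; -115 0 -80 0 0; -125 0 -80 0 0; -125 0 -80 0 0; -125 0 -80 0 0")

```text
time: 15.78
ee_pos: [0.4983, -0.1271, 0.1607]
ee_rot: [[0.355, 0.935, 0.0], [0.935, -0.355, 0.0], [0.0, -0.0, -1.0]]
wrist_force: [1.5, -0.6, -0.6]
grip_width: -0.007
grip_force: 0.0
```

```bash
python3 go.py 56 0.0805;python3 fit.py 4
python3 - <<'E'
from h import *
im,d=robot.snapshot('wrist'); cv2.imwrite('pics/w4.png',im[...,::-1])
E
```

```text
shift mm [109.3   1.   80.2] spin -0.18 s now -53.3 pos [ 0.4983 -0.1271  0.1607] F [ 1.46 -0.64 -0.61] w -0.007 t 15.78
4 top zb 0.0121 board c [0.5729 0.0537] wh [222.5 321.8] line at [0.5706 0.0458] ang -18.25 res mm 3.35 8
  thick along -0.0096 off -0.0706 slope -0.0412 len 0.1419 dz 0.0001 rms mm 2.74 world [ 0.5393 -0.0182]
  thin along -0.017 off 0.0099 slope 0.1031 len 0.1403 dz 0.0002 rms mm 2.3 world [0.5575 0.0606]
4 scene zb 0.0113 board c [ 0.5522 -0.0117] wh [363.3 325.1] line at [ 0.5521 -0.0122] ang -17.0 res mm 0.46 14
  thick along -0.0075 off -0.0073 slope -0.0602 len 0.1429 dz -0.0002 rms mm 3.87 world [ 0.5428 -0.017 ]
  thin along -0.0139 off 0.0738 slope 0.08 len 0.1433 dz -0.0001 rms mm 2.2 world [0.5603 0.0624]
```

View pics/w4.png

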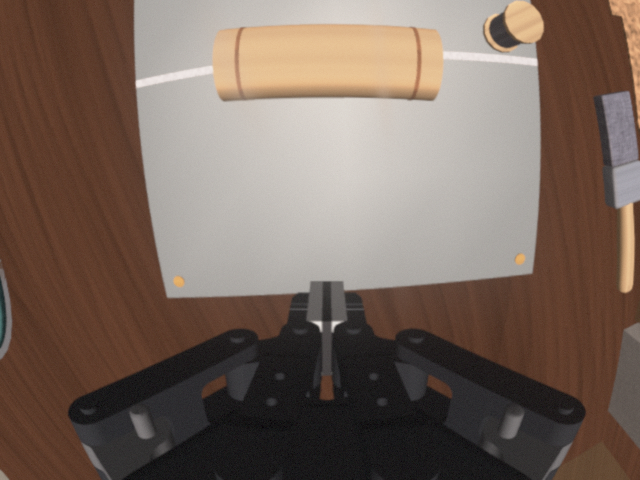

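The line now shows at both ends of the bar, at (175,77) and (490,58), and the bar is about 8 mm short of centred. One more 16 mm tip stroke.

>>> play_rows(targets="10 0 0 0 0; 35 0 0 0 0; 65 0 15 0 0; 95 0 40 0 0; 113 0 60 0 0; 113 0 72 0 0; 113 0 77 0 0; 113 0 79 0 0; 113 0 80 0 0; 113 0 80 0 0")

```text
time: 16.77
ee_pos: [0.5386, -0.022, 0.0815]
ee_rot: [[0.354, 0.935, 0.001], [0.935, -0.354, -0.0], [0.0, 0.001, -1.0]]
wrist_force: [-0.2, 0.1, 0.3]
grip_width: -0.001
grip_force: 0.0
```

>>> play_rows(targets="1 0 0 0 0; 3 0 0 0 0; 6 0 0 0 0; 9 0 0 0 0; 12 0 0 0 0; 14 0 0 0 0; 15 -0.1 0 0 0; 16 -0.1 0 0 0; 16 -0.1 0 0 0; 16 -0.1 0 0 0")

```text
time: 17.6
ee_pos: [0.5439, -0.0065, 0.0806]
ee_rot: [[0.354, 0.935, 0.0], [0.935, -0.354, -0.0], [-0.0, 0.0, -1.0]]
wrist_force: [1.5, 0.2, 1.1]
grip_width: 0.001
grip_force: 0.4
```

>>> play_rows(targets="0 0 -3 0 0; 0 0 -15 0 0; 0 0 -40 0 0; -12 0 -70 0 0; -36 0 -100 0 0; -60 0 -130 0 0; -60 0 -150 0 0; -60 0 -150 0 0; -60 0 -150 0 0; -60 0 -150 0 0")

```text
time: 18.43
ee_pos: [0.5224, -0.0624, 0.2304]
ee_rot: [[0.354, 0.935, -0.0], [0.935, -0.354, 0.0], [0.0, -0.0, -1.0]]
wrist_force: [0.2, 0.4, -0.4]
grip_width: -0.002
grip_force: 0.0
```

```bash
python3 go.py 56 0.0805;python3 fit.py 5
python3 - <<'E'
from h import *
m=robot.camera_model('wrist'); print(m)
im,d=robot.snapshot('wrist'); cv2.imwrite('pics/w5.png',im[...,::-1]); np.save('w5.npy',d)
E
```

```text
shift mm [ 40.3   1.5 149.9] spin -0.11 s now 15.7 pos [ 0.5224 -0.0624  0.2304] F [ 0.18  0.41 -0.37] w -0.002 t 18.43
5 top zb 0.0121 board c [0.5851 0.0935] wh [139.9 322. ] line at [0.5768 0.0647] ang -9.44 res mm 0.93 3
  thick along -0.0358 off -0.0847 slope -0.1954 len 0.1015 dz 0.0001 rms mm 2.2 world [ 0.5277 -0.0129]
  thin along -0.0187 off -0.0073 slope -0.0444 len 0.1403 dz -0.0001 rms mm 2.54 world [0.5572 0.0606]
5 scene zb 0.0113 board c [ 0.5528 -0.011 ] wh [364.8 324.1] line at [ 0.5523 -0.0126] ang -16.93 res mm 0.38 14
  thick along -0.0084 off -0.0058 slope -0.065 len 0.1453 dz -0.0002 rms mm 3.81 world [ 0.5425 -0.0157]
  thin along -0.014 off 0.074 slope 0.0797 len 0.143 dz -0.0 rms mm 2.18 world [0.5604 0.0623]
{'fx': 371.64829954431775, 'fy': 371.64829954431775, 'cx': 326.36404862145054, 'cy': 235.1908880680282, 'tool_from_camera': array([[-1.06163530e-04,  9.61846074e-01,  2.73591151e-01,
         6.93388681e-02],
       [ 9.99999985e-01,  6.49113125e-05,  1.59832791e-04,
         7.09154199e-04],
       [ 1.35975382e-04,  2.73591164e-01, -9.61846067e-01,
        -1.24034113e-01],
       [ 0.00000000e+00,  0.00000000e+00,  0.00000000e+00,
         1.00000000e+00]])}
```

View pics/w5.png

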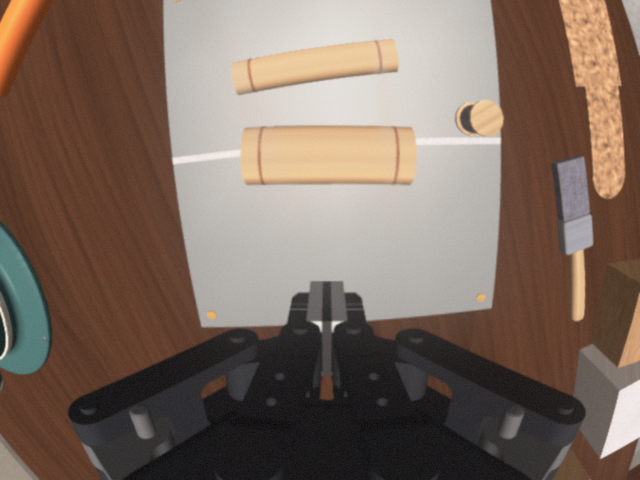

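The bar is now at (328,155) and the line meets its ends at (240,155) and (415,142). That stroke started with almost no pressure, so the bar only moved about 1 mm. I'll add a wrist-camera fit.

```bash
python3 - <<'E'
s=open('fit.py').read()
s=s.replace("    P=cloud(c,im,d);","    P=wcloud(d) if c=='wrist' else cloud(c,im,d);",1)
s=s.replace("c0=np.array([cx,cy])/1000\n","c0=np.array([cx,cy])/1000\n    c0=np.array([.5523,-.0125]); la=np.radians(-16.9); u=np.array([np.cos(la),np.sin(la)]); nrm=np.array([-u[1],u[0]])\n",1)
s=s.replace("(abs(al)<.15)","(abs(al)<.15)&((al<-.085)|((al>.07)&(al<.11)))",1)
s=s.replace("def fit(","""def wcloud(d):
    m=robot.camera_model('wrist'); st=robot.state(); v,u=np.mgrid[0:480,0:640]
    a=(u-m['cx'])/m['fx']; b=(v-m['cy'])/m['fy']; t=np.hypot(a,b)+1e-9; k=np.tan(t)/t
    p=np.stack([a*k*d,-b*k*d,-d,np.ones_like(d)],-1)@np.array(m['tool_from_camera']).T
    return p[...,:3]@st['ee_rot'].T+st['ee_pos']
def fit(""",1)
s=s.replace("['top','scene']","['wrist','scene']")
open('fit2.py','w').write(s)
E
cp pics/w5.png pics/wrist5.png; cp w5.npy wrist5.npy
sed 's/!=.0./=="x"/' fit2.py > f2r.py; python3 f2r.py 5
```

```text
5 wrist zb 0.0121 board c [ 0.5523 -0.0125] wh [345.6 321.1] line at [ 0.5526 -0.0116] ang -16.85 res mm 0.11 12
  thick along -0.0091 off -0.0069 slope -0.0648 len 0.1425 dz -0.0001 rms mm 0.61 world [ 0.5419 -0.0156]
  thin along -0.0154 off 0.0728 slope 0.0779 len 0.1415 dz 0.0001 rms mm 0.66 world [0.5589 0.0625]
5 scene zb 0.0113 board c [ 0.5523 -0.0125] wh [364.8 324.1] line at [ 0.5522 -0.0127] ang -16.85 res mm 0.63 10
  thick along -0.0084 off -0.0057 slope -0.0665 len 0.1453 dz -0.0002 rms mm 3.81 world [ 0.5425 -0.0157]
  thin along -0.0139 off 0.0741 slope 0.0781 len 0.143 dz -0.0 rms mm 2.18 world [0.5604 0.0623]
```

The wrist fit is tight (0.6 mm rms): 6.9 mm left. I'll go back, settle to real contact, then push the tip 14 mm.

>>> play_rows(targets="20 1 10 0 0; 46 1 40 0 0; 46 1 75 0 0; 46 1 110 0 0; 46 1 135 0 0; 46 1 145 0 0; 46 1 148 0 0; 46 1 149 0 0; 46 1 149.5 0 0; 46 1 149.5 0 0")

```text
time: 19.42
ee_pos: [0.5402, -0.02, 0.082]
ee_rot: [[0.354, 0.935, 0.001], [0.935, -0.354, -0.0], [0.0, 0.001, -1.0]]
wrist_force: [-0.6, 0.0, -0.2]
grip_width: 0.004
grip_force: 0.0
```

>>> play_rows(targets="0 0 0.2 0 0; 0 0 0.2 0 0; 0 0 0.2 0 0; 0 0 0.2 0 0")

```text
time: 19.75
ee_pos: [0.5399, -0.0199, 0.0811]
ee_rot: [[0.354, 0.935, 0.0], [0.935, -0.354, -0.0], [0.0, 0.0, -1.0]]
wrist_force: [-0.7, 0.3, -0.1]
grip_width: -0.002
grip_force: 0.0
```

```bash
python3 go.py 62 0.0805
```

```text
shift mm [0.3 0.1 0.6] spin -0.11 s now 61.7 pos [ 0.5399 -0.0199  0.0811] F [-0.66  0.27 -0.1 ] w -0.002 t 19.75
```

>>> play_rows(targets="0 0 0.5 0 0; 0 0 0.5 0 0; 0 0 0.5 0 0")

```text
time: 20.0
ee_pos: [0.5399, -0.0199, 0.0807]
ee_rot: [[0.354, 0.935, 0.0], [0.935, -0.354, 0.0], [0.0, 0.0, -1.0]]
wrist_force: [-0.3, 0.4, 3.0]
grip_width: 0.002
grip_force: 1.7
```

>>> play_rows(targets="0 0 0.3 0 0; 0 0 0.3 0 0; 0 0 0.3 0 0")

```text
time: 20.25
ee_pos: [0.54, -0.0199, 0.0806]
ee_rot: [[0.354, 0.935, 0.001], [0.935, -0.354, 0.0], [0.0, 0.0, -1.0]]
wrist_force: [-2.6, -0.1, 6.7]
grip_width: -0.001
grip_force: 3.4
```

>>> play_rows(targets="0 0 -0.3 0 0; 1 0 -0.3 0 0; 3 0 -0.3 0 0; 6 0 -0.3 0 0; 9 0 -0.3 0 0; 11 0 -0.3 0 0; 13 0 -0.3 0 0; 14 0 -0.3 0 0; 14 0 -0.3 0 0; 14 0 -0.3 0 0")

```text
time: 21.08
ee_pos: [0.545, -0.0066, 0.0806]
ee_rot: [[0.354, 0.935, 0.0], [0.935, -0.354, 0.0], [0.0, 0.0, -1.0]]
wrist_force: [-1.9, 1.1, 6.2]
grip_width: 0.001
grip_force: 2.8
```

>>> play_rows(targets="0 0 -3 0 0; 0 0 -15 0 0; 0 0 -40 0 0; -12 0 -70 0 0; -36 0 -100 0 0; -60 0 -130 0 0; -60 0 -150 0 0; -60 0 -150 0 0; -60 0 -150 0 0; -60 0 -150 0 0")

```text
time: 21.92
ee_pos: [0.5234, -0.0627, 0.23]
ee_rot: [[0.354, 0.935, -0.001], [0.935, -0.354, 0.0], [-0.0, -0.001, -1.0]]
wrist_force: [0.2, 0.1, -1.2]
grip_width: -0.006
grip_force: 0.0
```

```bash
python3 go.py 62 0.0805; python3 fit2.py 6
```

```text
shift mm [ 46.2   0.5 149.5] spin -0.11 s now 15.8 pos [ 0.5234 -0.0627  0.23  ] F [ 0.2   0.12 -1.19] w -0.006 t 21.92
6 wrist zb 0.0116 board c [ 0.5523 -0.0125] wh [346.6 321.5] line at [ 0.5526 -0.0116] ang -16.86 res mm 0.06 12
  thick along -0.0085 off 0.0002 slope -0.0642 len 0.1428 dz -0.0001 rms mm 0.61 world [ 0.5445 -0.0089]
  thin along -0.0157 off 0.0729 slope 0.0784 len 0.1412 dz 0.0001 rms mm 0.68 world [0.5587 0.0627]
6 scene zb 0.0113 board c [ 0.5523 -0.0125] wh [363.9 325. ] line at [ 0.5523 -0.0126] ang -16.87 res mm 0.39 11
  thick along -0.0073 off 0.0013 slope -0.0651 len 0.1466 dz -0.0003 rms mm 3.92 world [ 0.5457 -0.0092]
  thin along -0.0144 off 0.074 slope 0.0749 len 0.1417 dz -0.0003 rms mm 2.14 world [0.56   0.0624]
```

View pics/wrist6.png

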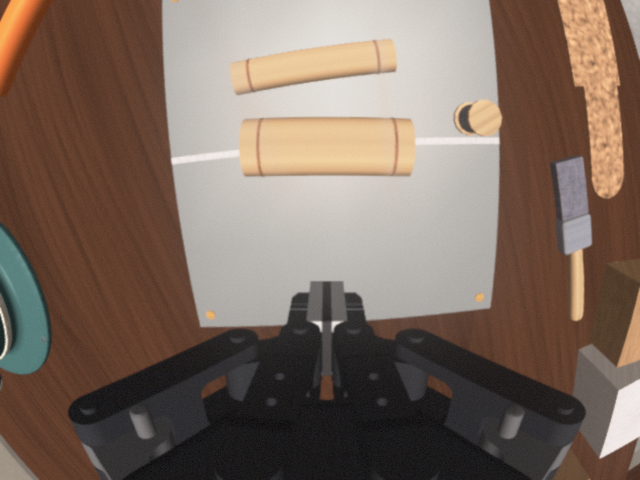

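The bar (middle at (327,147)) lies on the line to within about 1 mm. The line shows at both ends, at (205,157) and (460,141). The thin bar has not moved and the robot is clear of everything.

```bash
python3 -c "
from plant import robot
print(robot.job_done())"
```

```text
the job is handed in; nothing more can be done
None
```

The thick bar now rests along the white line, its middle within about 1 mm of it and the line showing at both ends; most strokes rolled it half the tip's travel, but one late stroke lost pressure and slid lightly over it. The thin bar is where it was, and the job was handed in at about 22 s with the arm clear.

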